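# Brake and pin the carving turntable

## Task

The carving turntable is idling round by itself. Take the red-handled index pin out of its stand and, with the pin in hand, slow the turning disc by light touch to a crawl (under a third of its running speed) so that its hole comes to rest over the fixed yellow arm's slot; then push the pin down through the hole into the slot, collar flush on the disc, and let go so that the pin alone holds the disc. Be gentle with the disc and the pin (never more than 25 N, knocks included), do not touch the carved vessel, and leave everything else on the bench where it is.

Things in the scene. Friction and masses are not known exactly. Their poses are not given: they have to be found in the camera images.
- turntable: the turntable's fixed base, bolted to the bench; origin on the bench under the disc's axis, z up. A yellow stop arm, 36 mm wide and 32 mm high, runs from under the disc along the base's own -x to 200 mm from the axis, past the disc's rim. A radial slot, 12 mm wide and 24 mm deep, is cut along the top of the arm from 80 to 190 mm from the axis.
- disc (a joint): angle of the disc about its vertical axis, rad; 0 (and every 2 pi) when its hole is exactly over the slot, growing counter-clockwise seen from above, counting on over turns. It starts at rest and within half a second runs at about +1 rad/s, driven through a soft slipping clutch (0.18 N m at standstill); it can be slowed or stopped by touch and starts again when let go.
- hub: spring hub under the disc, which carries it; origin on the axis, 32 mm above the bench. Pressed down anywhere, the disc sinks 1.4 mm per newton, up to 8 mm, then is hard. Pressing the pin's tip on the hole circle with some 2 to 3 N (by friction) stops the disc; less slows it in proportion. Inertia about 0.01 kg m2.
- hole (a point): centre of the hole in the disc, level with its top face; turns with the disc. The round white disc is 300 mm across and 12 mm thick, its top 54 mm above the bench, its underside 10 mm above the stop arm. Its one hole, 14 mm across and circled in red, is 125 mm from the axis.
- slot (a point): the point of the fixed slot over which the hole passes, at the slot's centre line, 125 mm from the axis, level with the top of the stop arm (32 mm above the bench, 22 mm below the disc's top). Its -x points outward along the arm.
- vessel: dark carved wooden vessel fixed at the middle of the disc, turning with it; 90 mm across (95 mm over its ribs), standing 120 mm above the disc. Not to be touched.
- stand: fixed wooden block 60 x 60 mm, 50 mm high, with a 14 mm hole 44 mm deep in its top holding the pin; origin under its centre.
- pin_grip (a point): centre of the index pin's red square handle (22 x 22 mm, 40 mm tall, sides along this point's x and y). z runs up along the pin. Below the handle comes a brass collar 27 mm across and 5 mm thick, then a round steel shaft 10 mm across and 40 mm long. The collar's underside is 25 mm and the tip 65 mm below this point. The pin weighs about 90 g.
- pin_collar (a point): centre of the collar's underside, which lies on the disc when the pin is home.
- pin_tip (a point): lower end of the pin's shaft, with a 1.5 mm chamfer.
- wax_tin: blue-labelled round tin, 68 mm across, 70 mm tall; origin under its centre. A bystander.
- chisel_a: carving chisel lying down, light wood handle, 215 mm long. A bystander.
- chisel_b: carving chisel lying down, dark wood handle, 215 mm long. A bystander.
- mallet: round carver's mallet standing on its head, 84 mm across, 230 mm tall. A bystander.
- brush: dust brush lying down. A bystander.
- glue: white glue bottle with orange cap, 56 mm across, 150 mm tall. A bystander.
- offcut: light wood offcut 110 x 60 x 35 mm. A bystander.
- bowl: small dark turned bowl, 90 mm across, 50 mm tall. A bystander.
Not all that is in view belongs to the job. There is more than one size of the part that bears pin_grip; the job needs the smallest.

How it is judged (in metres and radians):
On the way, in this order (a step that is already met when the one before it is completed fails the run):
1. the pin is out of its stand (its tip above the block) (z of pin_tip in the frame of stand above 0.052 m), for 0.1 s.
2. the disc is slowed below 0.4 rad/s while the pin is not yet in the hole (velocity of joint disc below 0.4 rad/s and z of pin_tip in the frame of hole above -0.003 m), for 0.15 s.
3. the pin is home: through the hole, in the slot, collar on the disc (z of pin_collar in the frame of hole below 0.003 m and horizontal distance between each of pin_tip, hole and slot below 0.006 m), for 0.2 s.
At the end, for the whole second after the job is handed in: The pin stands upright (within 0.15 rad) through the disc's hole and in the fixed slot, collar within 3 mm of flush on the disc, hole within 6 mm of the slot point, disc at rest (below 0.05 rad/s), pin released (all of step 3 and z of pin_collar in the frame of hole above -0.003 m and horizontal distance between pin_collar and hole below 0.005 m and angle between pin_grip's own z axis and vertical below 0.15 rad and velocity of joint disc between -0.05 and 0.05 rad/s); the robot touches nothing.
It fails at once if the turntable (disc or stop arm) is pressed or struck with more than 25 N (contact force between turntable and anything else above 25 N).
It fails at once if the carved vessel is touched (contact force between vessel and anything else above 1 N).
It fails at once if something else on the bench is moved by more than 30 mm (distance of any of wax_tin, chisel_a, chisel_b, mallet, brush, glue, offcut, bowl from where it was at the start of the episode above 0.03 m).
It also fails if it takes over 61 s, if anything falls off the work surface, if the arm or the gripper's body presses on something with over 40 N, if the wrist force passes 120 N, or if a joint passes its speed limit or range.

## Robot

A 6-joint arm with a two-finger parallel gripper is mounted at the origin on the work surface. World frame = base frame: x ahead of the robot, y to its left, z up, the work surface at z = 0. Lengths are in m, angles in degrees, forces in N, time in s.
With the tool pointing down it reaches from about 0.3 to 0.75 m from the base axis. Payload 8.5 kg.
Tool frame: the origin (TCP) lies midway between the tips of the shut fingers; the grasp point (between the pads) lies 19 mm behind it; z points along the fingers, y is the direction in which the jaws open and shut (so a half turn about z gives the same grasp; the last joint's range is limited). The gripper opens to 85 mm and grips with 20 to 120 N. Pads are 22 mm wide; open, the fingers measure 114 mm over their backs; the gripper's body (76 mm by 85 mm) begins 54 mm behind the grasp point. The pads swing forward as they close: fully open they stand 13 mm farther back than shut.
Start: joints at [51.778, 21.807, 74.336, -0, 83.858, -12.336], TCP at [0.24, 0.495, 0.231] pointing down, gripper open.
Joint ranges: [-178.18, 178.18], [-50.72, 133.34], [12.68, 142.11], [-81.47, 261.47], [9.98, 163.14], [-165.26, 165.26]. Speed limits (degrees/s): [136.94, 136.94, 180, 180, 180, 180].

## Interface

Orientations are given as a 3x3 rotation matrix whose columns are the frame's x, y, z axes.
In Python, from rig import env, eyes, close_job gives the robot as it stands.
- The arm moves only by the tool jog_arm, never from a script. Its argument "deltas" is one flat list of numbers, 7 for each row, row after row: the shift along the tool's x, y, z in units of 0.75 m (1.0 is 0.75 m), then the turn, a rotation vector about the tool's x, y, z in units of 180 degrees (1.0 is 180 degrees), then the gripper command: -1 is fully open, 1 is shut, values between are in proportion. In form: [dx, dy, dz, ax, ay, az, fingers, dx, dy, dz, ax, ay, az, fingers, ...]. A call has 1 to 12 rows; each row is the pose to reach, as a shift and turn from the pose commanded when the call began, along the tool's axes at that moment, turning the shorter way round; what a row does not reach only later rows make up. A row lasts 1/12 s, in which the tool goes at most 41.7 mm and 7.16 degrees, less where a joint would pass 70% of its speed; a pose out of reach is approached as far as the arm can. A call with a number of a shift or a turn outside -1 to 1 is refused whole. A call with a gripper value outside its range is refused whole. The fingers move at their own pace and stop on an object; "grip_force" is the grip in N (left out, the last holds). Time passes only in rows, so rows that repeat a pose let the fingers close. It gives the time, the measured TCP pose, the force and the opening at its end, in the units of the state.
- env.observe(): the state, without advancing time (a new reading comes with each control period).
- eyes.get_image(name): name is "scene" or "side" or "wrist"; returns the picture (420x560x3 uint8, red, green, blue); there is no depth.
- eyes.camera_params(name): a dict with "intrinsics" (3x3 intrinsics, pixels), "R" (3x3) and "t" (3): a world point X has camera coordinates R X + t; the wrist camera has in their place "mount" (4x4, takes a point from camera to tool coordinates, whose origin is the TCP and whose axes are the flange's). Camera axes: x right, y down, z forward; pixel columns grow to the right and rows downward; lengths in m; the calibration is good to about 2 mm. A picture is of the moment at which its call begins: read the wrist's pose just before it. camera_params takes no time and is no camera call.
- close_job(): hands the job in, once; it reports no verdict.
The state is a dict: "time_s": time; "q": joint angles; "qvel": joint speeds; "joint_efforts": joint torques, N m; "position": TCP position; "tool_rot": TCP orientation; "ft_force": force on the tool from outside, world axes, zero at the start; "wrist_torque": the same for the moment, N m; "grip_width": finger opening in m.
Only numpy, scipy, OpenCV 4.12 (cv2) and the standard library are available. Lean on these libraries where they do the work, as an engineer would, in place of code of your own. Each camera call takes 0.05 s, during which the arm holds its last target.

## Working session

There is one attempt and no reset: what is moved stays moved. The work goes in short steps, Python scripts to look and compute and a tool call to move; the robot and the scene stay as the last step left them, time stands still between calls to the robot, and variables do not carry over. Pictures are saved under pics/ and viewed, and the job is handed in when it is done.

Besides the shell and the picture viewer there is one more tool, called after ">>>" by a JSON object that holds its "api" and its "payload", one argument or row to a line. jog_arm: Moves the arm, as the interface text tells. Its arguments: {"type":"object","properties":{"deltas":{"type":"array"},"grip_force":{"type":"number"}},"required":["deltas"]}

```bash
ls; mkdir -p pics; python3 - <<'E'
from rig import env, eyes
import cv2, numpy as np
s=env.observe(); print(s)
for n in ["scene","side","wrist"]:
    im=eyes.get_image(n); cv2.imwrite(f"pics/{n}0.png",im[:,:,::-1]); print(n,eyes.camera_params(n))
print(env.observe()["time_s"])
E
```

```text
pics
{'time_s': 0.0, 'q': array([ 5.17771500e+01,  2.18407973e+01,  7.43849886e+01,  8.61215361e-04,
        8.38563227e+01, -1.23349001e+01]), 'qvel': array([ 0.05706008, -0.03499976,  0.02190404,  0.07494178, -0.02064426,
        0.14148985]), 'joint_efforts': array([ 2.05800541e-03, -4.48448753e+01, -2.31285059e+01, -8.98185863e-05,
        4.72225467e-03,  6.05884316e-05]), 'position': array([0.23994677, 0.49458174, 0.23071219]), 'tool_rot': array([[-8.99648774e-01,  4.36613418e-01, -8.98409169e-04],
       [ 4.36614224e-01,  8.99648138e-01, -1.11658382e-03],
       [ 3.20736659e-04, -1.39679149e-03, -9.99998973e-01]]), 'ft_force': array([-0.53376898, -0.12935643, -0.20973554]), 'wrist_torque': array([0.00249387, 0.07322879, 0.03401789]), 'grip_width': 0.08546943038704394}
scene {'intrinsics': array([[404.0507944 ,   0.        , 284.61044008],
       [  0.        , 404.0507944 , 210.80149031],
       [  0.        ,   0.        ,   1.        ]]), 'R': array([[-0.87867291,  0.47739222,  0.00553013],
       [ 0.35896417,  0.66824624, -0.651607  ],
       [-0.31476761, -0.5705643 , -
[... 278 characters left out ...]
67, -0.02331478],
       [-0.32368828, -0.41250399, -0.85150828],
       [ 0.49015548,  0.69667606, -0.52382255]]), 't': array([-0.42987923,  0.25401718,  1.11753516])}
wrist {'intrinsics': array([[351.10177403,   0.        , 279.72523564],
       [  0.        , 351.10177403, 214.40803897],
       [  0.        ,   0.        ,   1.        ]]), 'mount': array([[ 1.03217927e-03, -9.62465972e-01, -2.71400420e-01,
         6.96946334e-02],
       [ 9.99999467e-01,  9.82959286e-04,  3.17294481e-04,
        -5.12373439e-04],
       [-3.86095777e-05, -2.71400603e-01,  9.62466473e-01,
        -1.42284991e-01],
       [ 0.00000000e+00,  0.00000000e+00,  0.00000000e+00,
         1.00000000e+00]])}
0.15
```

View pics/scene0.png

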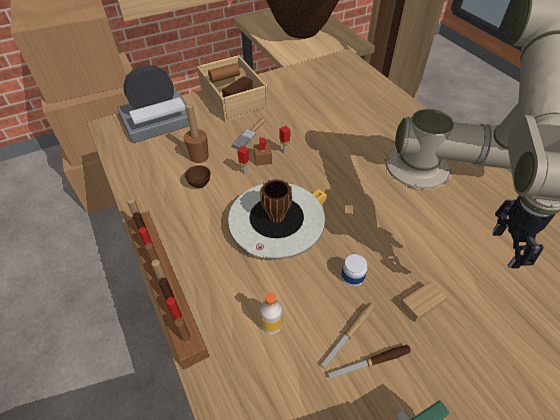

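View pics/side0.png

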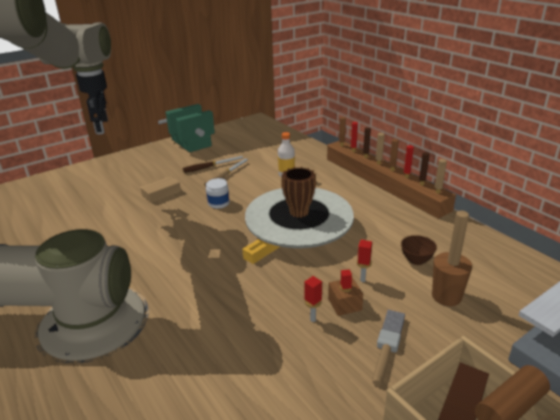

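View pics/wrist0.png

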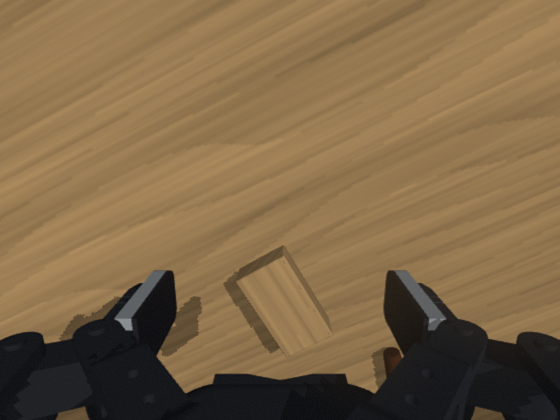

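The scene view shows the turntable at about (277,217), its yellow arm at (318,196), the stand with its pin at (262,150), and two larger red-handled pins at (243,160) and (285,138). I'll enlarge these.

```bash
python3 - <<'E'
import cv2
a=cv2.imread("pics/scene0.png"); b=cv2.imread("pics/side0.png")
def crop(im,x,y,w,h,s,n): cv2.imwrite(n,cv2.resize(im[y:y+h,x:x+w],None,fx=s,fy=s,interpolation=cv2.INTER_CUBIC))
crop(a,220,115,130,150,4,"pics/c1.png")
crop(b,235,150,150,180,3.3,"pics/c2.png")
E
```

```text
(no output)
```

View pics/c1.png

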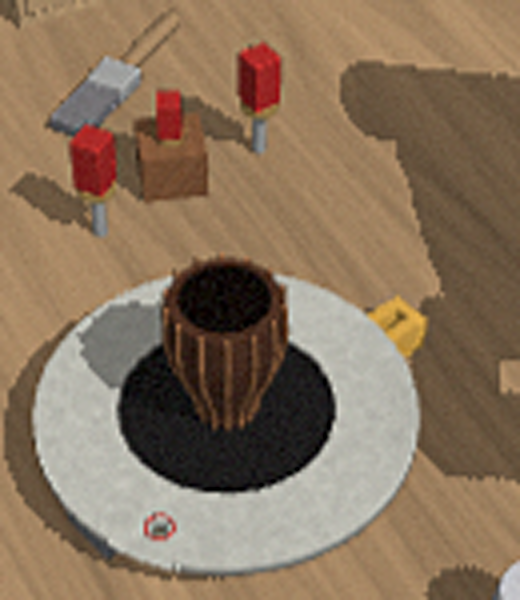

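View pics/c2.png

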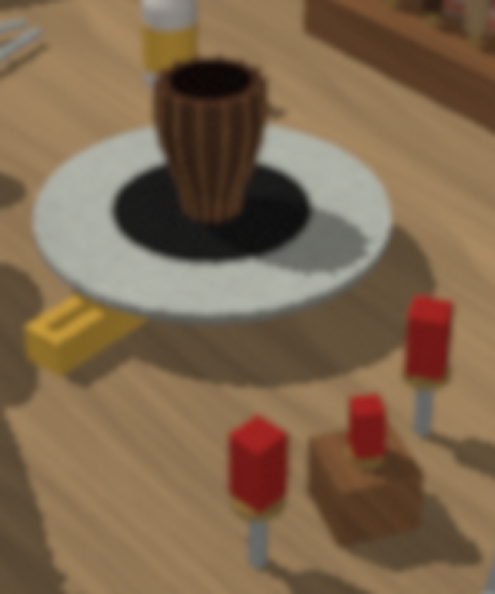

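```bash
cat > h.py <<'E'
import numpy as np, cv2
from rig import env, eyes
from scipy.optimize import least_squares
P={n:eyes.camera_params(n) for n in ["scene","side"]}
def ray(n,uv):
    p=P[n]; uv=np.atleast_2d(uv).astype(float)
    d=np.c_[(uv-p["intrinsics"][:2,2])/p["intrinsics"][0,0],np.ones(len(uv))]@p["R"]
    return -p["R"].T@p["t"], d
def onz(n,uv,z):
    o,d=ray(n,uv); return o+d*((z-o[2])/d[:,2])[:,None]
def proj(n,X):
    p=P[n]; c=np.atleast_2d(X)@p["R"].T+p["t"]; return c[:,:2]/c[:,2:]*p["intrinsics"][0,0]+p["intrinsics"][:2,2]
def tri(a,b):
    f=lambda X:np.r_[(proj("scene",X)-a).ravel(),(proj("side",X)-b).ravel()]
    r=least_squares(f,[0.5,-0.1,0.1]); return r.x, np.abs(r.fun).max()
def A(x,y): return np.array([x/4+220-.4,y/4+115-.4])
def B(x,y): return np.array([x/3.3+235-.4,y/3.3+150-.4])
E
python3 - <<'E'
from h import *
for n,roi in [("scene",(220,170,120,100)),("side",(240,180,120,70))]:
    im=cv2.imread(f"pics/{n}0.png"); hsv=cv2.cvtColor(im,cv2.COLOR_BGR2HSV)
    m=((hsv[:,:,1]<40)&(hsv[:,:,2]>70)).astype(np.uint8)*255
    mm=np.zeros_like(m); x,y,w,h=roi; mm[y:y+h,x:x+w]=m[y:y+h,x:x+w]
    c=max(cv2.findContours(mm,0,1)[0],key=cv2.contourArea)[:,0]
    hull=cv2.convexHull(c)[:,0]
    X=onz(n,c,0.054)[:,:2]
    f=lambda p:np.hypot(*(X-p[:2]).T)-p[2]
    r=least_squares(f,[*X.mean(0),.15],loss="soft_l1",f_scale=.002); print(n,r.x,np.percentile(abs(f(r.x)),[50,90]))
    f=lambda p:np.hypot(*(X-p[:2]).T)-.15
    r=least_squares(f,[*X.mean(0)],loss="soft_l1",f_scale=.002); print(n,r.x)
print("hole",onz("scene",A(160,526),.054))
for nm,a,b in [("pintop",(169,96),(368,402)),("big1top",(94,134),(260,428)),("big1tip",(99,235),(258,565)),("big2top",(259,50),(430,305)),("big2tip",(260,151),(423,436)),
  ("armend topL?",(371,311),(27,332)),]:
    print(nm,tri(A(*a),B(*b)))
# swap test
print(tri(A(94,134),B(430,305)),tri(A(259,50),B(260,428)))
print("stand corners scene",[onz("scene",A(*q),.05)[0,:2].round(4) for q in [(138,150),(206,160),(200,112),(136,122)]])
print("stand corners side",[onz("side",B(*q),.05)[0,:2].round(4) for q in [(310,437),(342,490),(422,471),(392,428)]])
print("arm scene",[onz("scene",A(*q),.032)[0,:2].round(4) for q in [(402,297),(427,325),(393,318)]])
print("arm side",[onz("side",B(*q),.032)[0,:2].round(4) for q in [(27,330),(62,350),(55,328)]])
E
```

```text
scene [0.59285982 0.0160378  0.14749   ] [0.00380764 0.06671701]
scene [0.59236155 0.01473052]
side [ 0.58229637 -0.00189259  0.14788157] [0.00459891 0.07318842]
side [ 0.58325609 -0.00061388]
hole [[0.68589759 0.08929624 0.054     ]]
pintop (array([ 0.48325594, -0.30276566,  0.09481245]), np.float64(0.28991564422688043))
big1top (array([ 0.47528382, -0.26017948,  0.05708115]), np.float64(26.136580211554218))
big1tip (array([ 0.47367817, -0.26305747, -0.07052776]), np.float64(25.69505738056941))
big2top (array([ 0.48500249, -0.30797475,  0.1672704 ]), np.float64(24.715131624385208))
big2tip (array([ 0.48871535, -0.30535077,  0.05533422]), np.float64(24.29091709266504))
armend topL? (array([ 0.4006151 , -0.02853785,  0.0294765 ]), np.float64(8.17367865127585))
(array([ 0.57253179, -0.26656677,  0.11434114]), np.float64(0.5067563908847603)) (array([ 0.39386571, -0.29898209,  0.11552058]), np.float64(0.2317274674248324))
stand corners scene [array([ 0.5181, -0.2971]), array([ 0.4701, -0.256 ]), array([ 0.4445, -0.3178]), array([ 0.5029, -0.3329])]
stand corners side [array([ 0.4651, -0.2669]), array([ 0.447 , -0.3209]), array([ 0.5019, -0.3393]), array([ 0.5164, -0.2942])]
arm scene [array([ 0.3944, -0.0417]), array([ 0.393 , -0.0043]), array([ 0.4138, -0.0246])]
arm side [array([ 0.3876, -0.0194]), array([ 0.3952, -0.0577]), array([ 0.4063, -0.0306])]
```

```bash
python3 - <<'E'
from h import *
for n,roi in [("scene",(220,170,120,100)),("side",(240,180,120,70))]:
    im=cv2.imread(f"pics/{n}0.png"); hsv=cv2.cvtColor(im,cv2.COLOR_BGR2HSV)
    m=((hsv[:,:,1]<40)&(hsv[:,:,2]>140)).astype(np.uint8)*255
    mm=np.zeros_like(m); x,y,w,h=roi; mm[y:y+h,x:x+w]=m[y:y+h,x:x+w]
    mm=cv2.morphologyEx(mm,cv2.MORPH_OPEN,np.ones((2,2),np.uint8))
    c=max(cv2.findContours(mm,0,1)[0],key=cv2.contourArea)[:,0]
    X=onz(n,c+.0,0.054)[:,:2]; p=np.array([.588,.005])
    for k in range(6):
        d=np.hypot(*(X-p).T); s=abs(d-.148)<.02*(.6**k)+.003
        r=least_squares(lambda p:np.hypot(*(X[s]-p[:2]).T)-p[2],[*p,.149],loss="soft_l1",f_scale=.001); p=r.x[:2]
    print(n,r.x,s.sum(),abs(r.fun).mean())
for nm,a,b in [("b1tip",(99,235),(423,436)),("b2tip",(260,151),(258,565)),("armend corner",(402,297),(62,350)),("armL",(427,325),(27,330))]: print(nm,tri(A(*a),B(*b)))
E
```

```text
scene [0.59069384 0.01872113 0.14851859] 209 0.001181645871282672
side [ 0.58508768 -0.00143516  0.14728425] 212 0.0011365185708632553
b1tip (array([ 0.57519998, -0.2677716 , -0.00520748]), np.float64(0.15166336551774862))
b2tip (array([ 0.39326428, -0.29861185, -0.00346658]), np.float64(0.44056128883164547))
armend corner (array([ 0.39633689, -0.04917193,  0.02630648]), np.float64(1.7751548535393908))
armL (array([ 0.39105695, -0.01044582,  0.02519956]), np.float64(0.6514572064775166))
```

>>> {"api": "jog_arm", "payload": {
  "deltas": [-0.79,-0.528,-0.119,0,0,-0.144,-1,-0.79,-0.528,-0.119,0,0,-0.144,-1,-0.79,-0.528,-0.119,0,0,-0.144,-1,-0.79,-0.528,-0.119,0,0,-0.144,-1,-0.79,-0.528,-0.119,0,0,-0.144,-1,-0.79,-0.528,-0.119,0,0,-0.144,-1,-0.79,-0.528,-0.119,0,0,-0.144,-1,-0.79,-0.528,-0.119,0,0,-0.144,-1,-0.79,-0.528,-0.119,0,0,-0.144,-1,-0.79,-0.528,-0.119,0,0,-0.144,-1,-0.79,-0.528,-0.119,0,0,-0.144,-1,-0.79,-0.528,-0.119,0,0,-0.144,-1]
}}

```text
time_s: 1.15
position: [0.4836, 0.0784, 0.2917]
tool_rot: [[-1.0, -0.0, -0.0], [-0.0, 1.0, 0.0], [0.0, 0.0, -1.0]]
ft_force: [0.1, 1.2, -0.6]
grip_width: 0.0856
```

>>> {"api": "jog_arm", "payload": {
  "deltas": [-0.155,-0.264,-0.038,0,0,0,-1,-0.155,-0.264,-0.038,0,0,0,-1,-0.155,-0.264,-0.038,0,0,0,-1,-0.155,-0.264,-0.038,0,0,0,-1,-0.155,-0.264,-0.038,0,0,0,-1,-0.155,-0.264,-0.038,0,0,0,-1,-0.155,-0.264,-0.038,0,0,0,-1,-0.155,-0.264,-0.038,0,0,0,-1]
}}

```text
time_s: 1.82
position: [0.5997, -0.1185, 0.319]
tool_rot: [[-1.0, 0.001, -0.001], [0.001, 1.0, 0.001], [0.001, 0.001, -1.0]]
ft_force: [-0.0, -0.2, -0.1]
grip_width: 0.0853
```

```bash
cat >> h.py <<'E'
W=eyes.camera_params("wrist")
def wcam(s):
    T=np.eye(4); T[:3,:3]=s["tool_rot"]; T[:3,3]=s["position"]; return T@W["mount"]
def wonz(T,uv,z):
    uv=np.atleast_2d(uv).astype(float); K=W["intrinsics"]
    d=np.c_[(uv-K[:2,2])/K[0,0],np.ones(len(uv))]@T[:3,:3].T; o=T[:3,3]
    return o+d*((np.asarray(z)-o[2])/d[:,2])[:,None]
def wproj(T,X):
    K=W["intrinsics"]; c=(np.atleast_2d(X)-T[:3,3])@T[:3,:3]; return c[:,:2]/c[:,2:]*K[0,0]+K[:2,2]
def snap(n,name):
    s=env.observe(); im=eyes.get_image(n); cv2.imwrite(f"pics/{name}.png",im[:,:,::-1])
    np.savez(f"pics/{name}.npz",p=s["position"],R=s["tool_rot"],t=s["time_s"]); return s,im
def load(name):
    z=np.load(f"pics/{name}.npz"); return wcam(dict(tool_rot=z["R"],position=z["p"])),cv2.imread(f"pics/{name}.png"),float(z["t"])
def crop(im,x,y,w,h,s,n): cv2.imwrite(n,cv2.resize(im[y:y+h,x:x+w],None,fx=s,fy=s,interpolation=cv2.INTER_CUBIC))
E
python3 - <<'E'
from h import *
s,im=snap("wrist","w1"); print(s["time_s"],s["position"],s["ft_force"])
E
```

```text
1.8167 [ 0.59966893 -0.11847347  0.31899039] [-0.01818116 -0.18867342 -0.11421581]
```

View pics/w1.png

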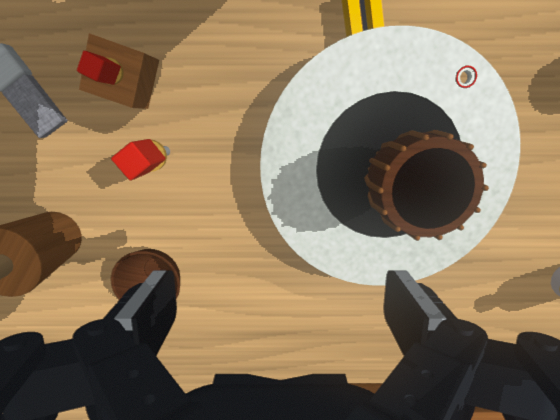

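The wrist view shows the disc (centre about (391,155)), the hole at (466,77), the arm and slot at (364,15), and the stand with the pin's red top at (100,67). I'll enlarge and fit these.

```bash
python3 - <<'E'
from h import *
T,im,t=load("w1")
hsv=cv2.cvtColor(im,cv2.COLOR_BGR2HSV)
m=((hsv[:,:,1]<35)&(hsv[:,:,2]>150)).astype(np.uint8)*255; m[290:]=0; m[:,:240]=0
c=max(cv2.findContours(m,0,1)[0],key=cv2.contourArea)[:,0]
X=wonz(T,c,.054)[:,:2]; p=np.array([.588,.005])
for k in range(8):
    d=np.hypot(*(X-p).T); s=abs(d-.15)<.03*(.6**k)+.002
    r=least_squares(lambda p:np.hypot(*(X[s]-p[:2]).T)-p[2],[*p,.15],loss="soft_l1",f_scale=.001); p=r.x[:2]
print(r.x,s.sum(),abs(r.fun).mean())
h=wonz(T,(466,77),.054)[0]; print("hole",h,np.hypot(*(h[:2]-p)),np.degrees(np.arctan2(*(h[:2]-p)[::-1])),t)
crop(im,60,20,120,110,5,"pics/c3.png"); crop(im,320,0,80,50,8,"pics/c4.png")
E
```

```text
[0.58805793 0.00847337 0.14910062] 706 0.00029896804314742215
hole [0.48932545 0.08417814 0.054     ] 0.12441588831022507 142.52021681971715 1.8167
```

View pics/c3.png

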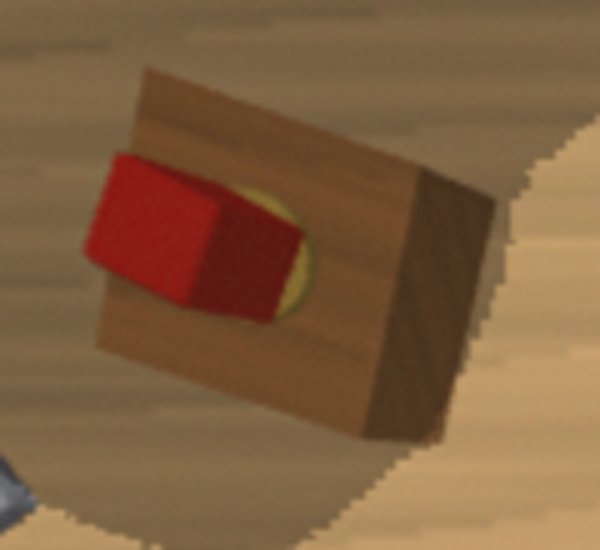

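View pics/c4.png

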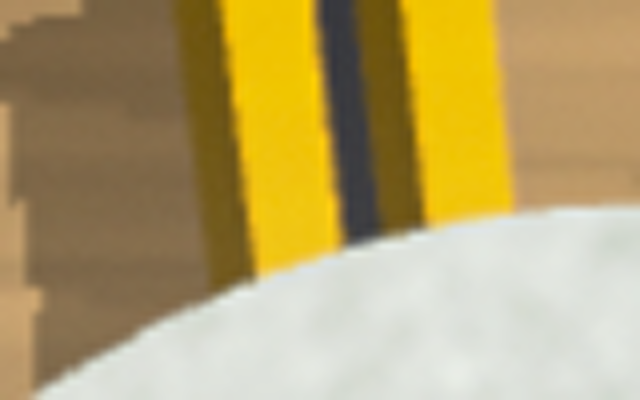

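```bash
python3 - <<'E'
from h import *
T,im,t=load("w1")
c3=lambda q:np.array(q)/5.+[60-.4,20-.4]
c4=lambda q:np.array(q)/8.+[320-.44,-.44]
top=wonz(T,[c3(q) for q in [(118,153),(220,200),(188,306),(85,250)]],.095)[:,:2]
print("handle top",top.mean(0),np.hypot(*np.diff(np.r_[top,top[:1]],axis=0).T)); 
d=np.diff(np.r_[top,top[:1]],axis=0); print(np.degrees(np.arctan2(d[:,1],d[:,0]))%90)
st=wonz(T,[c3(q) for q in [(146,67),(420,165),(362,438),(97,347)]],.05)[:,:2]
print("stand",st.mean(0),np.hypot(*np.diff(np.r_[st,st[:1]],axis=0).T)); d=np.diff(np.r_[st,st[:1]],axis=0); print(np.degrees(np.arctan2(d[:,1],d[:,0]))%90)
ax=np.array([.58806,.00847])
for n,a,b in [("sl",(316,0),(343,245)),("sr",(400,0),(426,228)),("al",(220,0),(257,275)),("ar",(493,0),(515,210))]:
    A_,B_=wonz(T,[c4(a),c4(b)],.032)[:,:2]; u=(A_-B_)/np.hypot(*(A_-B_)); w=B_-ax
    print(n,A_,B_,"dir",np.degrees(np.arctan2(u[1],u[0]))%360,"offset from axis",u[0]*w[1]-u[1]*w[0])
E
```

```text
handle top [ 0.48272034 -0.30169526] [0.02018947 0.02112572 0.02117543 0.01950312]
[65.67429116 65.20990885 61.19836855 62.46277814]
stand [ 0.4829009  -0.30240408] [0.05935488 0.05934769 0.05956877 0.05930748]
[71.18880909 71.44905468 71.150705   71.24261487]
sl [ 0.40855889 -0.0321528 ] [ 0.43862077 -0.02657931] dir 190.50340433408786 offset from axis 0.0072201590493361535
sr [ 0.40855542 -0.02076487] [ 0.43649074 -0.01523898] dir 191.18923951629571 offset from axis -0.006153718973033514
al [ 0.40856286 -0.04516675] [ 0.44239294 -0.038278  ] dir 191.5096648050088 offset from axis 0.01674252669059056
ar [ 0.40855157 -0.00815604] [ 0.43424209 -0.00311304] dir 191.10584129328106 offset from axis -0.01826259142180208
```

>>> {"api": "jog_arm", "payload": {
  "deltas": [0.156,-0.245,0.132,0,0,0.133,-1,0.156,-0.245,0.132,0,0,0.133,-1,0.156,-0.245,0.132,0,0,0.133,-1,0.156,-0.245,0.132,0,0,0.133,-1,0.156,-0.245,0.132,0,0,0.133,-1,0.156,-0.245,0.132,0,0,0.133,-1,0.156,-0.245,0.132,0,0,0.133,-1,0.156,-0.245,0.132,0,0,0.133,-1]
}}

```text
time_s: 2.53
position: [0.4818, -0.3009, 0.2208]
tool_rot: [[-0.914, 0.406, -0.001], [0.406, 0.914, 0.001], [0.001, 0.001, -1.0]]
ft_force: [-0.2, -0.0, 0.1]
grip_width: 0.0852
```

```bash
python3 - <<'E'
from h import *
s,im=snap("wrist","w2"); print(s["time_s"],s["position"],s["ft_force"])
T,im,t=load("w2"); u=wproj(T,[.4828,-.302,.095])[0]; print(u)
x,y=(u-[60,50]).astype(int); print(x,y); crop(im,x,y,120,110,5,"pics/c5.png")
E
```

```text
2.5333 [ 0.48178208 -0.30085638  0.22081454] [-0.23021259 -0.00623056  0.11876558]
[279.32412348 209.09814392]
219 159
```

View pics/w2.png

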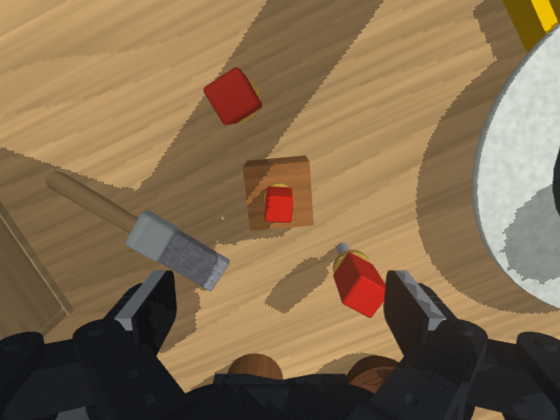

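View pics/c5.png

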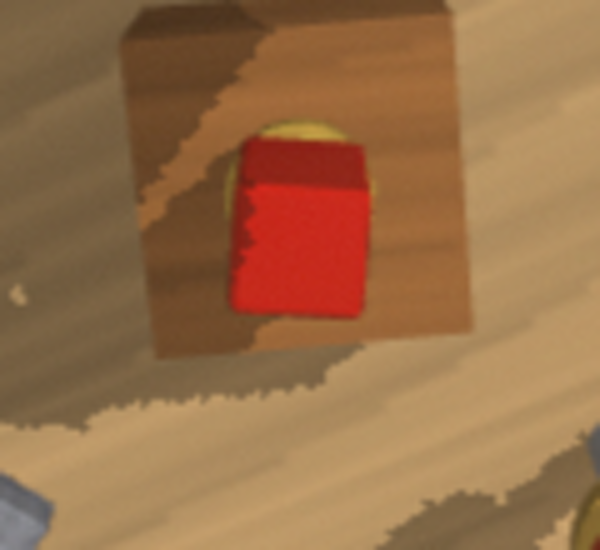

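```bash
python3 - <<'E'
from h import *
T,im,t=load("w2"); print(wonz(T,(279,208.4),.095)); s=env.observe(); print(s["position"],s["time_s"])
E
```

```text
[[ 0.48217516 -0.30200055  0.095     ]]
[ 0.48263138 -0.30027003  0.22151202] 2.5833
```

>>> {"api": "jog_arm", "payload": {
  "deltas": [0,0,0.055,0,0,0.022,0,0,0,0.105,0,0,0.022,0,0,0,0.105,0,0,0.022,0,0,0,0.105,0,0,0.022,0,0,0,0.105,0,0,0.022,0,0,0,0.105,0,0,0.022,0]
}}

```text
time_s: 3.08
position: [0.4838, -0.3016, 0.145]
tool_rot: [[-0.885, 0.466, 0.003], [0.466, 0.885, -0.003], [-0.005, -0.001, -1.0]]
ft_force: [-0.4, 0.7, -0.1]
grip_width: 0.0423
```

```bash
python3 - <<'E'
from h import *
s,im=snap("wrist","w3"); print(s["time_s"],s["position"],s["ft_force"],s["grip_width"])
E
```

```text
3.0833 [ 0.4838119  -0.30159691  0.14499438] [-0.36912556  0.74304923 -0.09028256] 0.042328117300661494
```

View pics/w3.png

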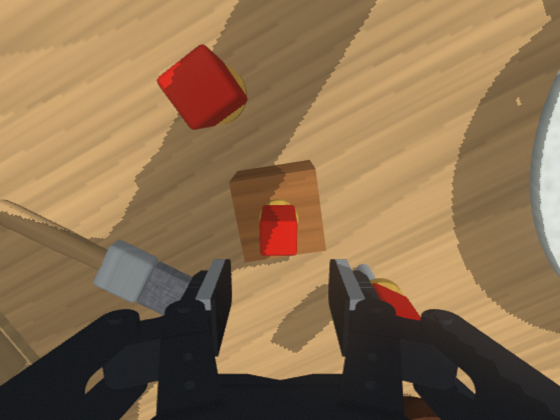

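>>> {"api": "jog_arm", "payload": {
  "deltas": [0,0,0.05,0,0,0,0,0,0,0.09,0,0,0,0,0,0,0.108,0,0,0,0,0,0,0.108,0,0,0,0,0,0,0.108,0,0,0,0]
}}

```text
time_s: 3.55
position: [0.4831, -0.3018, 0.0624]
tool_rot: [[-0.884, 0.467, 0.001], [0.467, 0.884, -0.001], [-0.001, -0.0, -1.0]]
ft_force: [0.2, -0.1, 0.4]
grip_width: 0.0428
```

```bash
python3 - <<'E'
from h import *
T,im,t=load("w3"); print(wonz(T,(279,238),.095))
s,im=snap("wrist","w4"); print(s["time_s"],s["position"],s["ft_force"],s["grip_width"])
E
```

```text
[[ 0.48247423 -0.30196169  0.095     ]]
3.55 [ 0.4831016  -0.30176826  0.0623761 ] [ 0.16738319 -0.07672693  0.36813316] 0.04278968494199168
```

View pics/w4.png

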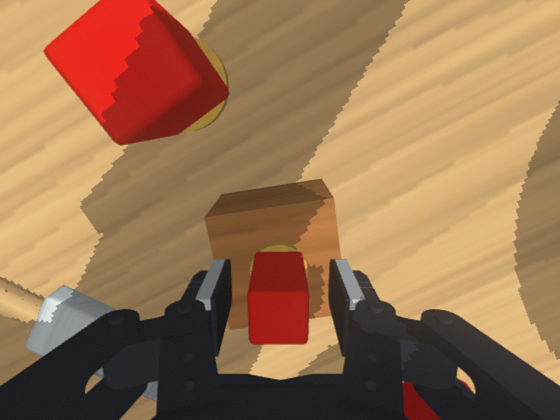

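The pin's handle is centred between the pads, so I'll close on it.

>>> {"api": "jog_arm", "payload": {
  "deltas": [0,0,0,0,0,0,1,0,0,0,0,0,0,1,0,0,0,0,0,0,1,0,0,0,0,0,0,1,0,0,0,0,0,0,1,0,0,0,0,0,0,1],
  "grip_force": 50
}}

```text
time_s: 4.1
position: [0.4833, -0.3019, 0.0631]
tool_rot: [[-0.884, 0.467, 0.003], [0.467, 0.884, -0.002], [-0.003, -0.001, -1.0]]
ft_force: [-0.3, 0.5, 8.1]
grip_width: 0.0212
```

>>> {"api": "jog_arm", "payload": {
  "deltas": [0,0,-0.02,0,0,0,1,0,0,-0.05,0,0,0,1,0,0,-0.09,0,0,0,1,0,0,-0.13,0,0,0,1,0,0,-0.16,0,0,0,1,0,0,-0.16,0,0,0,1,0,0,-0.16,0,0,0,1,0,0,-0.16,0,0,0,1]
}}

```text
time_s: 4.77
position: [0.4822, -0.3009, 0.1806]
tool_rot: [[-0.884, 0.467, -0.001], [0.467, 0.884, 0.001], [0.001, 0.0, -1.0]]
ft_force: [-1.3, 0.4, -1.1]
grip_width: 0.0212
```

```bash
python3 - <<'E'
from h import *
s,im=snap("wrist","w5"); print(s["time_s"],s["position"],s["ft_force"],s["wrist_torque"],s["grip_width"])
snap("side","s5")
im=cv2.imread("pics/s5.png"); crop(im,270,150,200,170,4,"pics/c6.png")
E
```

```text
4.7667 [ 0.48218625 -0.30094898  0.18057848] [-1.26297317  0.38679243 -1.06196657] [-0.00328259 -0.00788756  0.01262451] 0.021186226207823164
```

View pics/w5.png

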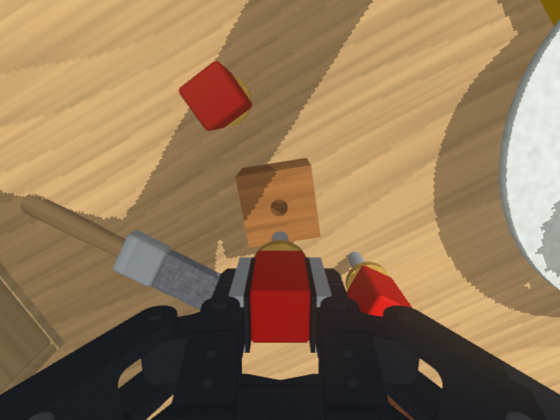

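View pics/c6.png

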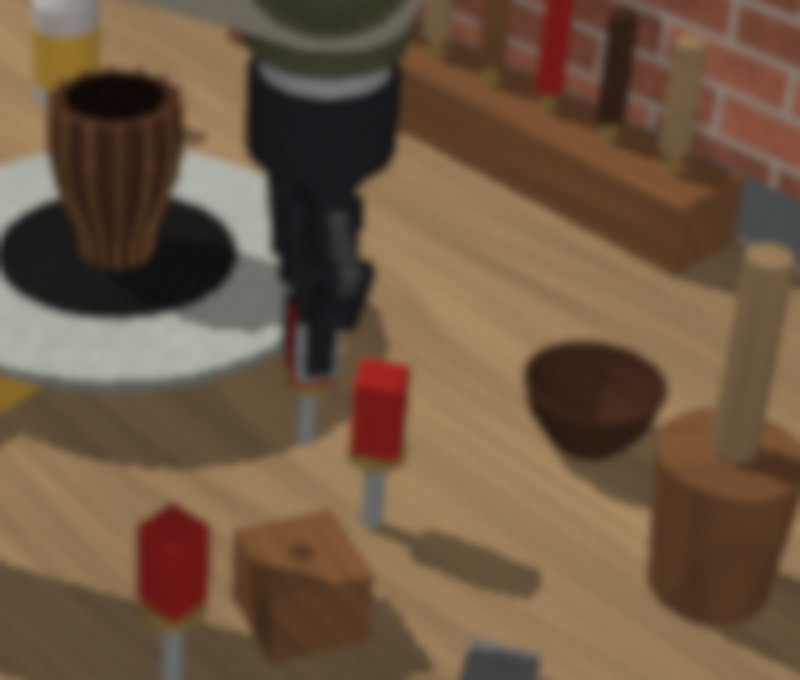

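>>> {"api": "jog_arm", "payload": {
  "deltas": [0.198,0.327,0.027,0,0,-0.216,1,0.198,0.327,0.027,0,0,-0.216,1,0.198,0.327,0.027,0,0,-0.216,1,0.198,0.327,0.027,0,0,-0.216,1,0.198,0.327,0.027,0,0,-0.216,1,0.198,0.327,0.027,0,0,-0.216,1,0.198,0.327,0.027,0,0,-0.216,1,0.198,0.327,0.027,0,0,-0.216,1,0.198,0.327,0.027,0,0,-0.216,1,0.198,0.327,0.027,0,0,-0.216,1,0.198,0.327,0.027,0,0,-0.216,1]
}}

```text
time_s: 5.78
position: [0.4661, -0.0161, 0.1607]
tool_rot: [[-0.982, -0.19, -0.0], [-0.19, 0.982, -0.0], [0.0, -0.0, -1.0]]
ft_force: [0.3, -0.2, -1.0]
grip_width: 0.0217
```

```bash
python3 - <<'E'
from h import *
s,im=snap("wrist","w6"); print(s["time_s"],s["position"],s["q"],s["ft_force"],s["grip_width"])
for dx in [-.002,0,.002]: 
  print(dx,wproj(np.array(W["mount"]),[dx,0,.053]), wproj(np.array(W["mount"]),[dx,0,.013]))
crop(cv2.imread("pics/w6.png"),220,180,120,90,6,"pics/c7.png")
E
```

```text
5.7833 [ 0.46610966 -0.01610134  0.16073366] [-1.65640511e+01  1.75955583e+01  9.37925737e+01 -1.22677065e-02
  6.86306639e+01 -1.17492069e+02] [ 0.29124654 -0.23353901 -0.96604847] 0.02170166270706053
-0.002 [[279.40064734 241.69632441]] [[279.36420199 270.48535587]]
0 [[279.40329597 238.50182174]] [[279.36733851 266.65350044]]
0.002 [[279.40595854 235.29050515]] [[279.37049532 262.79685147]]
```

View pics/w6.png

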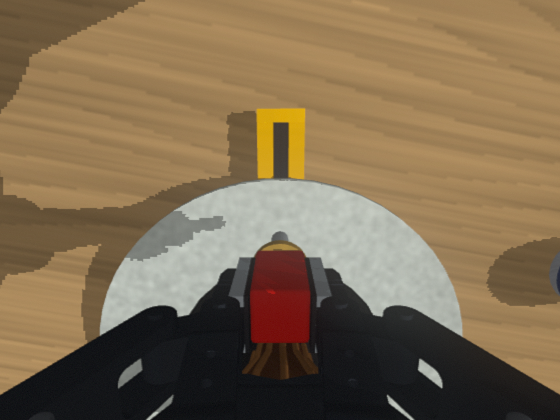

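View pics/c7.png

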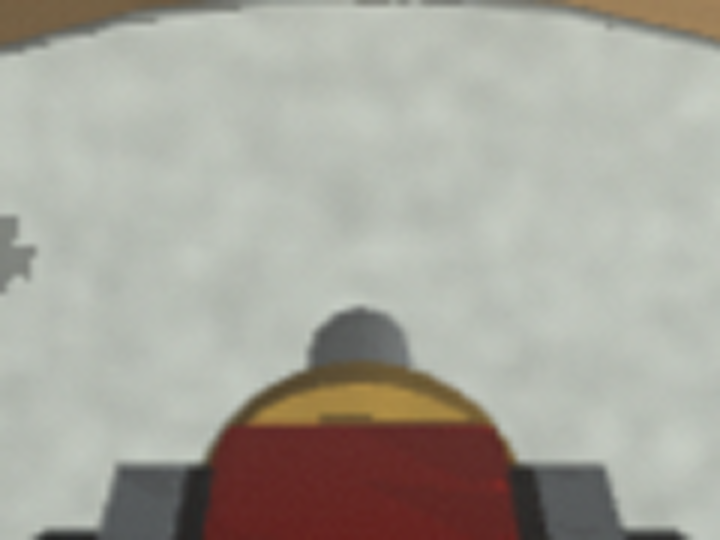

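```bash
python3 - <<'E'
from h import *
crop(cv2.imread("pics/w6.png"),245,95,75,95,6.3,"pics/c8.png")
T,im,t=load("w6"); hsv=cv2.cvtColor(im,cv2.COLOR_BGR2HSV)
m=((hsv[:,:,1]<35)&(hsv[:,:,2]>130)).astype(np.uint8)*255
c=np.array([(x,np.argmax(m[:,x]>0)) for x in range(150,420)]) 
c=c[(c[:,1]>150)&(c[:,1]<270)]
X=wonz(T,c-[0,.5],.054)[:,:2]; r0=least_squares(lambda p:np.hypot(*(X-p).T)-.15,[.588,.008],loss="soft_l1",f_scale=.001); print(r0.x,abs(r0.fun).mean(),len(c))
r0=least_squares(lambda p:np.hypot(*(X-p[:2]).T)-p[2],[.588,.008,.15],loss="soft_l1",f_scale=.001); print(r0.x)
E
```

```text
[0.58784015 0.00918945] 0.0007479382218903435 270
[0.57821383 0.00800065 0.14092711]
```

View pics/c8.png

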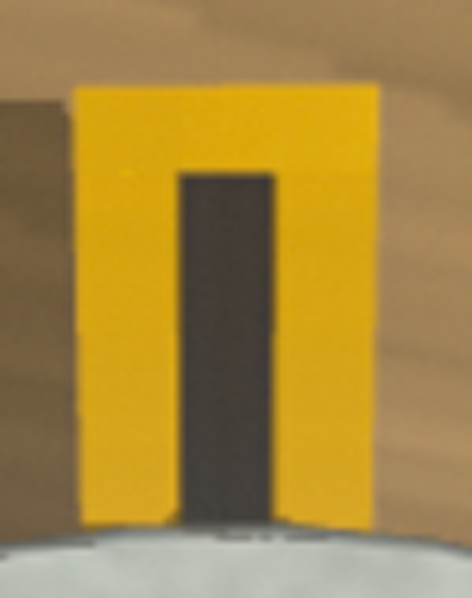

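```bash
python3 - <<'E'
from h import *
T,im,t=load("w6"); c8=lambda q:np.array(q)/6.3+[245-.42,95-.42]
z=np.load("pics/w6.npz"); 
def tool(X): return (X-z["p"])@z["R"]
for n,q in [("slot c out",(227,175)),("slot c in",(226.3,515)),("arm c out",(227,87)),("armc in",(227.4,520)),("slot L",(180,350)),("slot R",(273,350)),("armL",(78,350)),("armR",(376.5,350)) ]:
    X=wonz(T,c8(q),.032)[0]; print(n,X,tool(X)*1e3)
E
```

```text
slot c out [ 0.40227003 -0.0276019   0.032     ] [ 64.81280912   0.81876625 128.75847872]
slot c in [ 0.44217072 -0.01991182  0.032     ] [ 24.17782554   0.8020234  128.74291418]
arm c out [ 0.39246571 -0.02951313  0.032     ] [ 74.80166753   0.80162512 128.76230532]
armc in [ 0.44275638 -0.01965918  0.032     ] [ 23.55488685   0.93900985 128.74267209]
slot L [ 0.42347304 -0.0292657   0.032     ] [ 44.3101555   -4.83603673 128.75076902]
slot R [ 0.42132679 -0.01821316  0.032     ] [ 44.32131663   6.42295123 128.75048717]
armL [ 0.4258269  -0.04138738  0.032     ] [ 44.29791472 -17.18414585 128.75107814]
armR [ 0.41893813 -0.0059123   0.032     ] [ 44.33373835  18.95358391 128.75017348]
```

>>> {"api": "jog_arm", "payload": {
  "deltas": [0,0.001,0.03,0,0,0,1,0,0.001,0.0636,0,0,0,1,0,0.001,0.0636,0,0,0,1,0,0.001,0.0636,0,0,0,1,0,0.001,0.0636,0,0,0,1,0,0.001,0.0636,0,0,0,1]
}}

```text
time_s: 6.33
position: [0.4665, -0.0149, 0.1146]
tool_rot: [[-0.982, -0.19, 0.002], [-0.19, 0.982, -0.001], [-0.002, -0.001, -1.0]]
ft_force: [-0.1, 0.3, -0.2]
grip_width: 0.021
```

```bash
python3 - <<'E'
from h import *
s,im=snap("wrist","w7"); print(s["time_s"],s["position"],s["ft_force"],s["grip_width"])
snap("scene","sc7")
E
```

```text
6.3333 [ 0.46650529 -0.01488496  0.11455485] [-0.13482529  0.34843619 -0.1554931 ] 0.0210497942228394
```

View pics/w7.png

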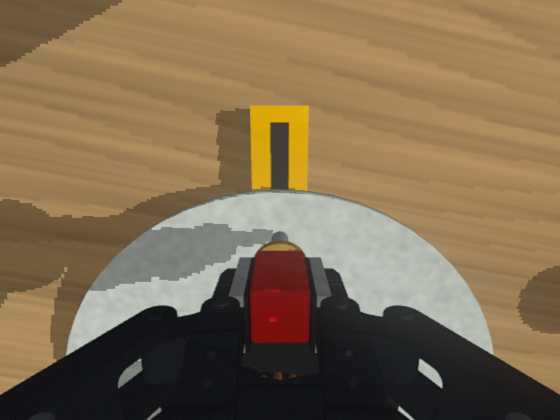

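View pics/sc7.png

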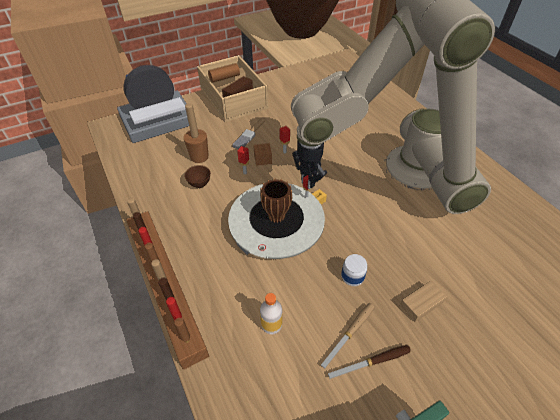

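```bash
cat >> h.py <<'E'
C=np.array([.588,.0085]); ARM=np.radians(191.0)
def hole_ang(n,im,T=None):
    """im RGB; returns angle rel. to slot (rad, -pi..pi), radius, npix"""
    a=im.astype(int); m=(a[:,:,0]-np.maximum(a[:,:,1],a[:,:,2])>18)
    v,u=np.nonzero(m); uv=np.c_[u,v]
    c=np.array([.5907,.0187]) if n=="scene" else C
    X=(onz(n,uv,.054) if n=="scene" else wonz(T,uv,.054))[:,:2]-c
    r=np.hypot(*X.T); k=(r>.112)&(r<.138); X=X[k]; 
    if len(X)<4: return None,None,len(X)
    th=np.arctan2(X[:,1],X[:,0])-ARM; th=(th+np.pi)%(2*np.pi)-np.pi
    if n=="wrist": k2=np.abs(th*.125)<9; 
    med=np.median(th); d=abs((th-med+np.pi)%(2*np.pi)-np.pi)<.1
    return float(th[d].mean()),float(np.hypot(*X[d].T).mean()),int(d.sum())
def scene_hole(): 
    t=env.observe()["time_s"]; im=eyes.get_image("scene"); return t,hole_ang("scene",im)
E
python3 - <<'E'
from h import *
for n in ["scene0","sc7"]: print(hole_ang("scene",cv2.imread(f"pics/{n}.png")[:,:,::-1]))
T,im,t=load("w1"); print(hole_ang("wrist",im[:,:,::-1],T),t)
T,im,t=load("w7"); print(hole_ang("wrist",im[:,:,::-1],T),t)
E
```

```text
(0.5648499353649895, 0.12385860779546061, 22)
(0.5653738069092883, 0.1238468115873997, 24)
(-1.9828334290193628, 0.1154264329536928, 83) 1.8167
(-0.01159909637823665, 0.11468950549783553, 306) 6.3333
```

```bash
python3 - <<'E'
import re
s=open("h.py").read()
s=s.replace("m=(a[:,:,0]-np.maximum(a[:,:,1],a[:,:,2])>18)","m=(a[:,:,0]-a[:,:,1]>22)&(abs(a[:,:,1]-a[:,:,2])<18)&(a[:,:,0]>110)")
open("h.py","w").write(s)
E
python3 - <<'E'
from h import *
for n in ["scene0","sc7"]:
    im=cv2.imread(f"pics/{n}.png")[:,:,::-1]; print(hole_ang("scene",im)); print(im[243:251,256:267].tolist()[3])
    a=im.astype(int); m=(a[:,:,0]-a[:,:,1]>22)&(abs(a[:,:,1]-a[:,:,2])<18)&(a[:,:,0]>110); v,u=np.nonzero(m[170:270,220:340]); print(np.c_[u+220,v+170].tolist())
T,im,t=load("w1"); print(hole_ang("wrist",im[:,:,::-1],T),t)
E
```

```text
(-2.679237718523868, 0.1235877007571579, 18)
[[178, 68, 65], [178, 180, 174], [139, 149, 139], [114, 118, 112], [116, 117, 114], [104, 114, 107], [171, 181, 170], [178, 76, 70], [187, 186, 175], [184, 186, 178], [181, 181, 171]]
[[259, 243], [260, 243], [261, 243], [257, 244], [258, 244], [260, 244], [261, 244], [262, 244], [256, 245], [257, 245], [262, 245], [263, 245], [256, 246], [263, 246], [256, 247], [263, 247], [256, 248], [257, 248], [262, 248], [263, 248], [257, 249], [258, 249], [259, 249], [260, 249], [261, 249], [262, 249], [260, 250]]
(-2.632906287718742, 0.1219678275662667, 21)
[[191, 195, 183], [193, 200, 189], [133, 89, 83], [158, 114, 108], [175, 179, 172], [164, 169, 161], [152, 158, 149], [168, 177, 168], [195, 192, 182], [161, 59, 53], [187, 190, 182]]
[[305, 176], [306, 176], [307, 176], [305, 177], [306, 177], [307, 177], [304, 178], [305, 178], [306, 178], [307, 178], [306, 179], [307, 179], [306, 180], [260, 244], [261, 244], [262, 244], [263, 244], [264, 244], [259, 245], [260, 245], [261, 245], [262, 245], [264, 245], [265, 245], [258, 246], [259, 246], [265, 246], [258, 247], [265, 247], [258, 248], [265, 248], [259, 249], [260, 249], [263, 249], [264, 249], [265, 249], [260, 250], [261, 250], [262, 250], [263, 250], [264, 250]]
(-0.8485217818679637, 0.1256474879833189, 149) 1.8167
```

```bash
python3 - <<'E'
from h import *
s=env.observe();print(s["time_s"],s["position"],s["ft_force"]); print(scene_hole()); s=env.observe(); print(s["position"],s["ft_force"])
E
```

```text
6.4333 [ 0.46629262 -0.01462794  0.11433692] [ 0.26845692  0.42145791 -1.54957815]
(6.4333, (-2.6044040870800433, 0.1226867233644214, 16))
[ 0.46614435 -0.01452411  0.11413902] [ 0.44579407 -0.18323563 -1.10154547]
```

>>> {"api": "jog_arm", "payload": {
  "deltas": [0,0,0.004,0,0,0,1,0,0,0.007,0,0,0,1,0,0,0.008,0,0,0,1,0,0,0.008,0,0,0,1,0,0,0.009,0,0,0,1,0,0,0.009,0,0,0,1]
}}

```text
time_s: 6.98
position: [0.4658, -0.0144, 0.1065]
tool_rot: [[-0.982, -0.191, -0.0], [-0.191, 0.982, -0.0], [0.0, -0.0, -1.0]]
ft_force: [0.1, 0.1, -1.6]
grip_width: 0.0217
```

```bash
cat > st.py <<'E'
from h import *
s=env.observe();print(s["time_s"],s["position"].round(5),s["ft_force"].round(2)); print(scene_hole()); s=env.observe(); print(s["time_s"],s["position"].round(5),s["ft_force"].round(2))
E
python3 st.py
```

```text
6.9833 [ 0.46582 -0.01436  0.1065 ] [ 0.12  0.08 -1.62]
(6.9833, (-2.0358173755280826, 0.12189611900903981, 17))
7.0333 [ 0.46581 -0.01438  0.10656] [ 0.62  0.59 -0.61]
```

```bash
python3 - <<'E'
from h import *
T,im,t=load("w7"); z=np.load("pics/w7.npz"); print(z["p"])
a=im[:,:,::-1].astype(int)
for v in [135,150,165,180]:
    row=a[v,240:320]; y=(row[:,0]-row[:,2]).astype(float)  # yellow: R-B large
    # subpixel crossings at half
    yy=(y>110).astype(int); e=np.nonzero(np.diff(yy))[0]
    def sub(i): return 240+i+(110-y[i])/(y[i+1]-y[i])
    E=[sub(i) for i in e]
    L=wonz(T,[(u,v) for u in E],.032); print(v,np.round(E,1),[round(float(((l-z["p"])@z["R"])[1]*1e3),2) for l in L])
E
```

```text
[ 0.46650529 -0.01488496  0.11455485]
135 [250.  270.  288.3 307.9] [-18.42, -5.95, 5.52, 17.75]
150 [250.5 270.  288.2 307.8] [-18.34, -6.01, 5.5, 17.89]
165 [250.7 270.4 288.2 307.6] [-18.39, -5.8, 5.6, 18.0]
180 [251.1 270.4 288.  307.1] [-18.35, -5.89, 5.53, 17.9]
```

>>> {"api": "jog_arm", "payload": {
  "deltas": [0,-0.001,0.001,0,0,0,1,0,-0.001,0.002,0,0,0,1,0,-0.001,0.002,0,0,0,1]
}}

```text
time_s: 7.28
position: [0.466, -0.0152, 0.105]
tool_rot: [[-0.982, -0.191, 0.0], [-0.191, 0.982, -0.0], [-0.0, -0.0, -1.0]]
ft_force: [-0.7, -1.2, -0.1]
grip_width: 0.0215
```

```bash
python3 st.py
```

```text
7.2833 [ 0.46602 -0.01524  0.10502] [-0.75 -1.2  -0.08]
(7.2833, (-1.803951102430533, 0.12348530070066614, 19))
7.3333 [ 0.466   -0.01518  0.10509] [-0.16 -0.74  0.55]
```

>>> {"api": "jog_arm", "payload": {
  "deltas": [0,0,0.0007,0,0,0,1,0,0,0.0012,0,0,0,1,0,0,0.0012,0,0,0,1,0,0,0.0012,0,0,0,1]
}}

```text
time_s: 7.67
position: [0.466, -0.0151, 0.1042]
tool_rot: [[-0.982, -0.191, 0.0], [-0.191, 0.982, -0.0], [-0.0, -0.0, -1.0]]
ft_force: [0.0, -1.0, 0.4]
grip_width: 0.0215
```

```bash
python3 st.py
```

```text
7.6667 [ 0.46599 -0.01515  0.10421] [ 0.02 -1.04  0.39]
(7.6667, (-1.6518713146904644, 0.12250989870419501, 19))
7.7167 [ 0.46596 -0.01511  0.1042 ] [ 1.84 -0.99  2.03]
```

>>> {"api": "jog_arm", "payload": {
  "deltas": [0,0,0,0,0,0,1,0,0,0,0,0,0,1,0,0,0,0,0,0,1]
}}

```text
time_s: 7.97
position: [0.4659, -0.0151, 0.1042]
tool_rot: [[-0.982, -0.191, 0.0], [-0.191, 0.982, -0.0], [-0.0, -0.0, -1.0]]
ft_force: [0.6, -0.6, 0.1]
grip_width: 0.0214
```

```bash
python3 st.py
```

```text
7.9667 [ 0.46592 -0.01509  0.10418] [ 0.64 -0.6   0.12]
(7.9667, (-1.5635496727793619, 0.12245730673907072, 18))
8.0167 [ 0.46594 -0.0151   0.10419] [-0.95 -1.04  0.86]
```

>>> {"api": "jog_arm", "payload": {
  "deltas": [0,0,0,0,0,0,1,0,0,0,0,0,0,1,0,0,0,0,0,0,1,0,0,0,0,0,0,1,0,0,0,0,0,0,1,0,0,0,0,0,0,1,0,0,0,0,0,0,1,0,0,0,0,0,0,1,0,0,0,0,0,0,1,0,0,0,0,0,0,1,0,0,0,0,0,0,1,0,0,0,0,0,0,1]
}}

```text
time_s: 9.02
position: [0.4659, -0.0151, 0.1042]
tool_rot: [[-0.982, -0.191, -0.0], [-0.191, 0.982, 0.0], [0.0, 0.0, -1.0]]
ft_force: [0.8, -0.8, 0.8]
grip_width: 0.0215
```

>>> {"api": "jog_arm", "payload": {
  "deltas": [0,0,0,0,0,0,1,0,0,0,0,0,0,1,0,0,0,0,0,0,1,0,0,0,0,0,0,1,0,0,0,0,0,0,1,0,0,0,0,0,0,1,0,0,0,0,0,0,1,0,0,0,0,0,0,1,0,0,0,0,0,0,1,0,0,0,0,0,0,1,0,0,0,0,0,0,1,0,0,0,0,0,0,1]
}}

```text
time_s: 10.02
position: [0.4659, -0.0151, 0.1042]
tool_rot: [[-0.982, -0.191, 0.0], [-0.191, 0.982, -0.0], [-0.0, -0.0, -1.0]]
ft_force: [0.2, -1.4, 0.0]
grip_width: 0.0214
```

```bash
python3 st.py
```

```text
10.0167 [ 0.46593 -0.0151   0.10416] [ 0.22 -1.42  0.03]
(10.0167, (-0.900609719796624, 0.12294366082976975, 18))
10.0667 [ 0.46593 -0.01511  0.10415] [ 0.05 -1.46  0.69]
```

>>> {"api": "jog_arm", "payload": {
  "deltas": [0,0,0.0003,0,0,0,1,0,0,0.0003,0,0,0,1,0,0,0.0003,0,0,0,1,0,0,0.0003,0,0,0,1,0,0,0.0003,0,0,0,1,0,0,0.0003,0,0,0,1,0,0,0.0003,0,0,0,1,0,0,0.0003,0,0,0,1,0,0,0.0003,0,0,0,1,0,0,0.0003,0,0,0,1,0,0,0.0003,0,0,0,1,0,0,0.0003,0,0,0,1]
}}

```text
time_s: 11.07
position: [0.4659, -0.0151, 0.1039]
tool_rot: [[-0.982, -0.191, -0.0], [-0.191, 0.982, -0.0], [0.0, -0.0, -1.0]]
ft_force: [-0.1, -0.9, -0.1]
grip_width: 0.0214
```

```bash
python3 st.py; python3 - <<'E'
from h import *
s,im=snap("wrist","w8"); print(hole_ang("wrist",im,wcam(s)),s["time_s"])
E
```

```text
11.0667 [ 0.46592 -0.01508  0.10393] [-0.12 -0.95 -0.1 ]
(11.0667, (-0.6411789014802678, 0.12312121332637638, 16))
11.1167 [ 0.46591 -0.01511  0.10393] [-0.09 -0.92  0.34]
(-0.6882304613817348, 0.12536219764686574, 392) 11.1167
```

View pics/w8.png

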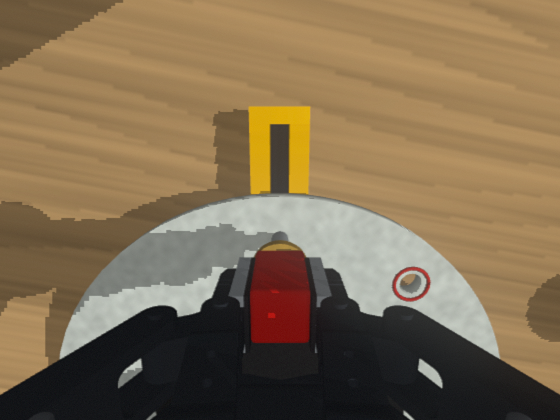

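>>> {"api": "jog_arm", "payload": {
  "deltas": [0,0,0.0002,0,0,0,1,0,0,0.0002,0,0,0,1,0,0,0.0002,0,0,0,1,0,0,0.0002,0,0,0,1,0,0,0.0002,0,0,0,1,0,0,0.0002,0,0,0,1,0,0,0.0002,0,0,0,1,0,0,0.0002,0,0,0,1,0,0,0.0002,0,0,0,1,0,0,0.0002,0,0,0,1,0,0,0.0002,0,0,0,1,0,0,0.0002,0,0,0,1]
}}

```text
time_s: 12.17
position: [0.4659, -0.0151, 0.1038]
tool_rot: [[-0.982, -0.191, -0.0], [-0.191, 0.982, -0.0], [0.0, 0.0, -1.0]]
ft_force: [0.8, 0.1, 1.0]
grip_width: 0.0214
```

```bash
cat > wst.py <<'E'
import sys
from h import *
s,im=snap("wrist",sys.argv[1]); print(hole_ang("wrist",im,wcam(s)),s["time_s"],s["position"].round(5),s["ft_force"].round(2))
E
python3 wst.py w9
```

```text
(-0.48120037297527457, 0.12567723133591863, 418) 12.1667 [ 0.46592 -0.01512  0.10377] [0.77 0.14 1.04]
```

>>> {"api": "jog_arm", "payload": {
  "deltas": [0,0,0,0,0,0,1,0,0,0,0,0,0,1,0,0,0,0,0,0,1,0,0,0,0,0,0,1,0,0,0,0,0,0,1,0,0,0,0,0,0,1,0,0,0,0,0,0,1,0,0,0,0,0,0,1,0,0,0,0,0,0,1,0,0,0,0,0,0,1,0,0,0,0,0,0,1,0,0,0,0,0,0,1]
}}

```text
time_s: 13.22
position: [0.4659, -0.0151, 0.1038]
tool_rot: [[-0.982, -0.191, 0.0], [-0.191, 0.982, -0.0], [-0.0, -0.0, -1.0]]
ft_force: [-0.3, -1.7, 1.5]
grip_width: 0.0216
```

```bash
python3 wst.py w10; python3 - <<'E'
from h import *
im=cv2.imread("pics/w10.png"); crop(im,230,160,140,110,5,"pics/c10.png")
E
```

```text
(-0.2795670026114652, 0.12582222882095792, 428) 13.2167 [ 0.46593 -0.01511  0.10379] [-0.27 -1.72  1.5 ]
```

View pics/c10.png

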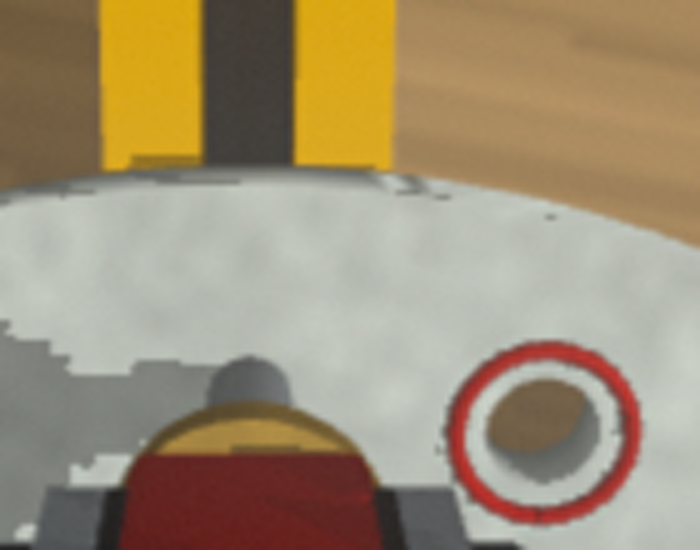

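>>> {"api": "jog_arm", "payload": {
  "deltas": [0,0,0,0,0,0,1,0,0,0,0,0,0,1,0,0,0,0,0,0,1,0,0,0,0,0,0,1,0,0,0,0,0,0,1,0,0,0,0,0,0,1,0,0,0,0,0,0,1,0,0,0,0,0,0,1,0,0,0,0,0,0,1,0,0,0,0,0,0,1,0,0,0,0,0,0,1]
}}

```text
time_s: 14.18
position: [0.4659, -0.0151, 0.1038]
tool_rot: [[-0.982, -0.191, -0.0], [-0.191, 0.982, 0.0], [0.0, 0.0, -1.0]]
ft_force: [0.1, -1.1, 1.3]
grip_width: 0.0215
```

```bash
python3 wst.py w11; python3 - <<'E'
from h import *
im=cv2.imread("pics/w11.png"); crop(im,230,160,140,110,5,"pics/c11.png")
E
```

```text
(-0.1286264475958194, 0.1292087898407405, 250) 14.1833 [ 0.46589 -0.0151   0.10379] [ 0.1  -1.09  1.29]
```

View pics/c11.png

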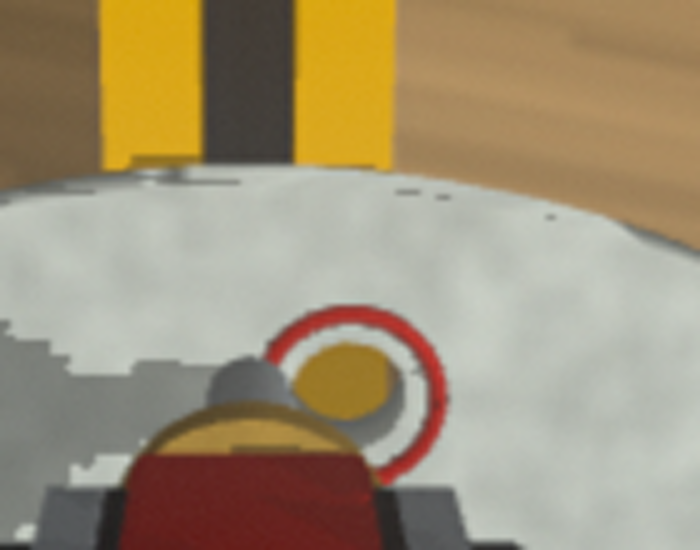

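>>> {"api": "jog_arm", "payload": {
  "deltas": [0,0,0,0,0,0,1,0,0,0,0,0,0,1,0,0,0,0,0,0,1,0,0,0,0,0,0,1,0,0,0,0,0,0,1,0,0,0,0,0,0,1,0,0,0,0,0,0,1]
}}

```text
time_s: 14.82
position: [0.4659, -0.0151, 0.1037]
tool_rot: [[-0.982, -0.191, -0.0], [-0.191, 0.982, -0.0], [0.0, 0.0, -1.0]]
ft_force: [-0.5, -1.0, -0.9]
grip_width: 0.0213
```

```bash
python3 wst.py w12; python3 - <<'E'
from h import *
im=cv2.imread("pics/w12.png"); crop(im,230,160,140,110,5,"pics/c12.png")
E
```

```text
(0.01760981680974616, 0.13068380861985845, 254) 14.8167 [ 0.46588 -0.01511  0.10371] [-0.54 -0.99 -0.92]
```

View pics/c12.png

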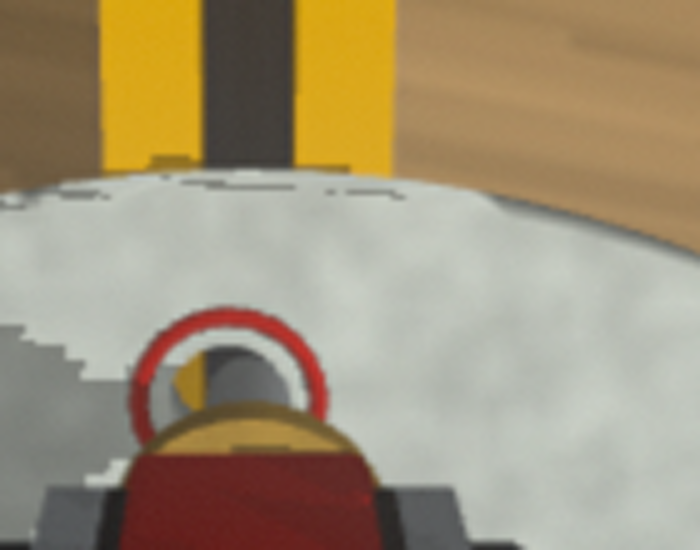

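>>> {"api": "jog_arm", "payload": {
  "deltas": [0,0,0.002,0,0,0,1,0,0,0.005,0,0,0,1,0,0,0.009,0,0,0,1,0,0,0.013,0,0,0,1,0,0,0.017,0,0,0,1,0,0,0.02,0,0,0,1,0,0,0.02,0,0,0,1]
}}

```text
time_s: 15.45
position: [0.4657, -0.015, 0.0882]
tool_rot: [[-0.982, -0.191, -0.001], [-0.191, 0.982, 0.0], [0.001, 0.0, -1.0]]
ft_force: [0.5, -1.5, -0.4]
grip_width: 0.0212
```

```bash
python3 wst.py w13; python3 - <<'E'
from h import *
im=cv2.imread("pics/w13.png"); crop(im,230,160,140,110,5,"pics/c13.png")
E
```

```text
(0.02192649092998098, 0.1325430836338333, 218) 15.45 [ 0.46574 -0.01503  0.08825] [ 0.47 -1.52 -0.39]
```

View pics/c13.png

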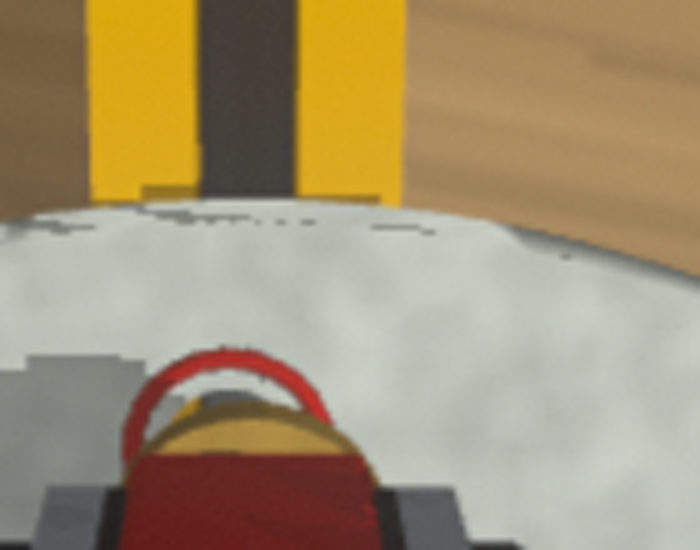

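>>> {"api": "jog_arm", "payload": {
  "deltas": [0,0,0.002,0,0,0,1,0,0,0.004,0,0,0,1,0,0,0.006,0,0,0,1,0,0,0.0075,0,0,0,1,0,0,0.009,0,0,0,1,0,0,0.009,0,0,0,1]
}}

```text
time_s: 16.0
position: [0.4659, -0.0151, 0.0818]
tool_rot: [[-0.982, -0.191, -0.0], [-0.191, 0.982, 0.0], [0.0, 0.0, -1.0]]
ft_force: [1.4, -1.9, 0.2]
grip_width: 0.0215
```

>>> {"api": "jog_arm", "payload": {
  "deltas": [0,0,0.003,0,0,0,1,0,0,0.006,0,0,0,1,0,0,0.009,0,0,0,1,0,0,0.012,0,0,0,1,0,0,0.015,0,0,0,1,0,0,0.0175,0,0,0,1,0,0,0.0175,0,0,0,1]
}}

```text
time_s: 16.58
position: [0.4658, -0.0151, 0.0685]
tool_rot: [[-0.982, -0.191, -0.001], [-0.191, 0.982, 0.0], [0.0, 0.0, -1.0]]
ft_force: [0.7, -1.7, -1.1]
grip_width: 0.0212
```

```bash
python3 wst.py w14; python3 - <<'E'
from h import *
im=cv2.imread("pics/w14.png"); crop(im,210,160,140,130,5,"pics/c14.png")
E
```

```text
(-0.10107797550280319, 0.12288374099577326, 14) 16.5833 [ 0.46581 -0.01506  0.06851] [ 0.74 -1.71 -1.08]
```

View pics/c14.png

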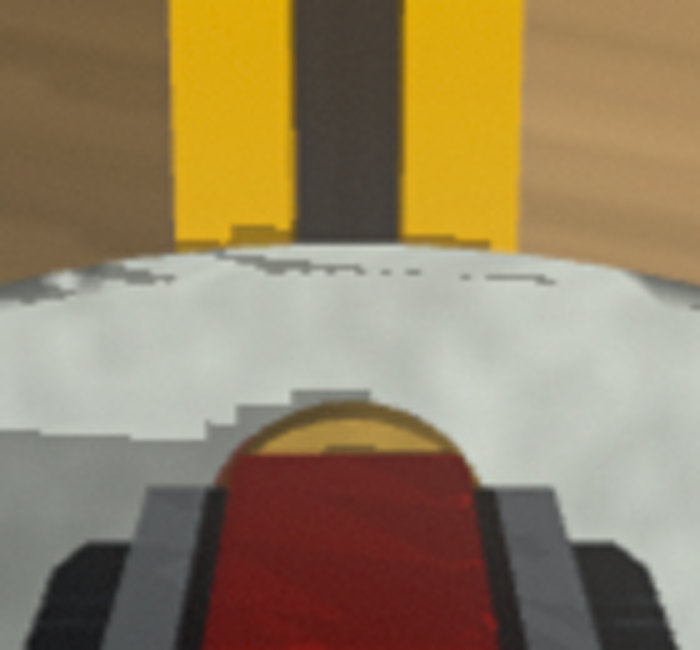

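>>> {"api": "jog_arm", "payload": {
  "deltas": [0,0,0.001,0,0,0,1,0,0,0.002,0,0,0,1,0,0,0.003,0,0,0,1,0,0,0.004,0,0,0,1,0,0,0.004,0,0,0,1,0,0,0.004,0,0,0,1]
}}

```text
time_s: 17.13
position: [0.4659, -0.0151, 0.0659]
tool_rot: [[-0.982, -0.191, 0.0], [-0.191, 0.982, -0.0], [-0.0, -0.0, -1.0]]
ft_force: [0.2, -1.6, -0.3]
grip_width: 0.0215
```

```bash
python3 wst.py w15; python3 st.py
```

```text
(-0.047465115420997905, 0.11592579528871248, 62) 17.1333 [ 0.46595 -0.0151   0.06591] [ 0.18 -1.63 -0.25]
17.1833 [ 0.46595 -0.0151   0.06593] [ 0.54 -1.54 -0.34]
(17.1833, (0.0808813810002474, 0.12356285434943187, 3))
17.2333 [ 0.46595 -0.0151   0.06596] [ 0.4  -0.7  -0.63]
```

>>> {"api": "jog_arm", "payload": {
  "deltas": [0,0,0.0008,0,0,0,1,0,0,0.0015,0,0,0,1,0,0,0.0015,0,0,0,1,0,0,0.0015,0,0,0,1,0,0,0.0015,0,0,0,1]
}}

```text
time_s: 17.65
position: [0.4659, -0.0151, 0.0648]
tool_rot: [[-0.982, -0.191, 0.0], [-0.191, 0.982, 0.0], [-0.0, 0.0, -1.0]]
ft_force: [-0.2, -0.9, 0.2]
grip_width: 0.0211
```

```bash
python3 st.py; python3 -c "
from h import *
snap('side','s16'); im=cv2.imread('pics/s16.png'); crop(im,220,150,140,130,5,'pics/c16.png')"
```

```text
17.65 [ 0.46594 -0.01509  0.06481] [-0.24 -0.87  0.24]
(17.65, (0.0904099492303998, 0.12643312317340621, 4))
17.7 [ 0.46597 -0.01511  0.06485] [ 0.38 -1.57  0.12]
```

View pics/c16.png

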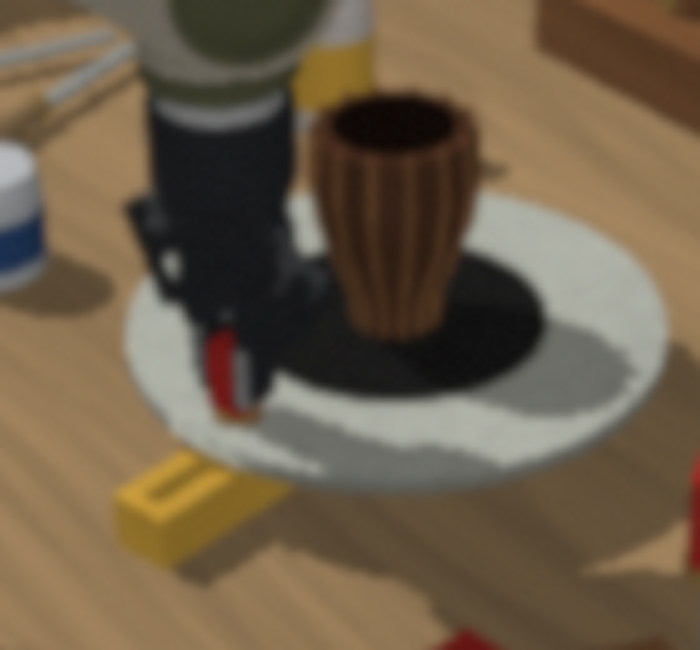

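>>> {"api": "jog_arm", "payload": {
  "deltas": [0,0,0,0,0,0,0.4,0,0,0,0,0,0,0.2,0,0,0,0,0,0,0,0,0,0,0,0,0,0,0,0,0,0,0,0,0,0,0,0,0,0,0,0]
}}

```text
time_s: 18.25
position: [0.4659, -0.015, 0.0648]
tool_rot: [[-0.982, -0.191, -0.0], [-0.191, 0.982, 0.0], [0.0, 0.0, -1.0]]
ft_force: [0.0, 0.3, 0.8]
grip_width: 0.0427
```

```bash
python3 wst.py w17
```

```text
(-0.05644973322206301, 0.1176421290453873, 235) 18.25 [ 0.46589 -0.01504  0.06478] [0.03 0.34 0.79]
```

View pics/w17.png

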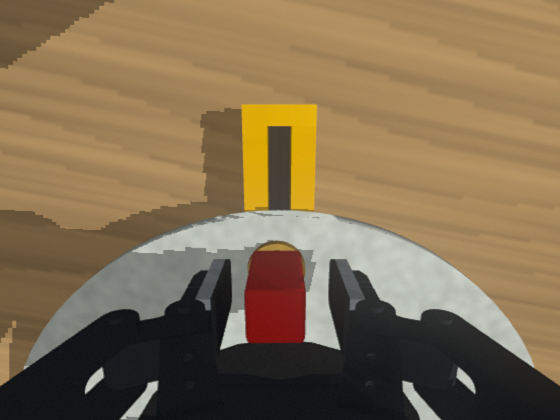

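>>> {"api": "jog_arm", "payload": {
  "deltas": [0,0,-0.01,0,0,0,0,0,0,-0.03,0,0,0,0,0,0,-0.06,0,0,0,0,0,0,-0.1,0,0,0,0,0,0,-0.15,0,0,0,0,0,0,-0.19,0,0,0,0,0.03,0,-0.22,0,0,0,0,0.03,0,-0.22,0,0,0,0,0.03,0,-0.22,0,0,0,0]
}}

```text
time_s: 19.05
position: [0.4436, -0.0194, 0.2311]
tool_rot: [[-0.982, -0.191, 0.003], [-0.191, 0.982, -0.001], [-0.003, -0.001, -1.0]]
ft_force: [-0.3, 0.6, -1.0]
grip_width: 0.0428
```

```bash
python3 wst.py w18; python3 - <<'E'
from h import *
im=cv2.imread("pics/w18.png"); crop(im,210,100,140,150,4,"pics/c18.png")
snap("side","s18"); im=cv2.imread("pics/s18.png"); crop(im,220,150,140,130,5,"pics/c19.png")
print(env.observe()["time_s"])
E
```

```text
(0.008757693394440541, 0.12283650247929266, 522) 19.05 [ 0.44363 -0.01944  0.23106] [-0.3   0.56 -0.95]
19.15
```

View pics/w18.png

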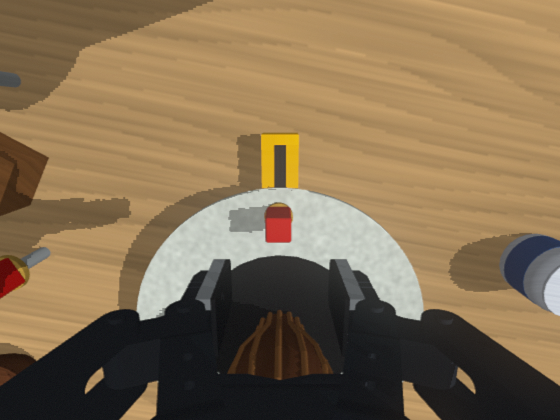

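View pics/c19.png

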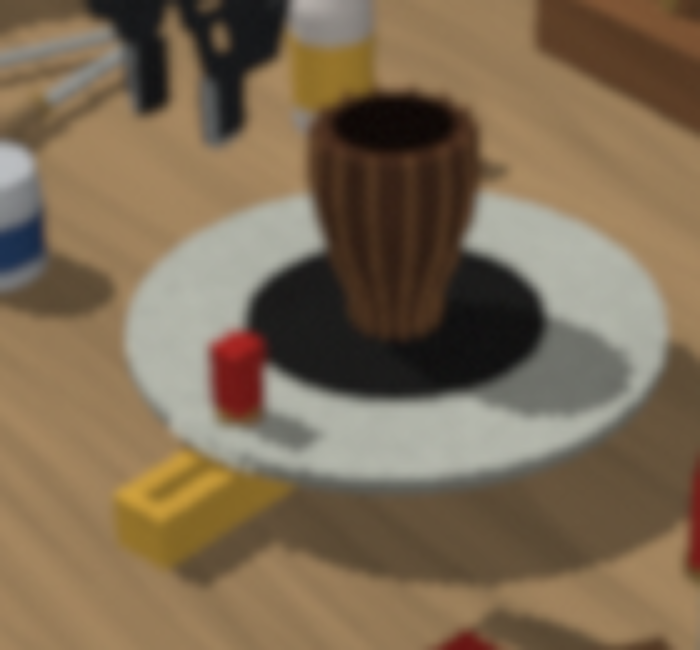

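```bash
python3 - <<'E'
from h import *
snap("scene","sc20"); im=cv2.imread("pics/sc20.png"); crop(im,270,150,80,75,8,"pics/c20.png")
s,_=snap("wrist","w20"); print(s["time_s"],s["position"])
im=cv2.imread("pics/w20.png"); crop(im,240,175,80,75,8,"pics/c21.png")
a=cv2.imread("pics/w18.png").astype(int)
E
```

```text
19.2 [ 0.44371591 -0.01924191  0.22885633]
```

View pics/c20.png

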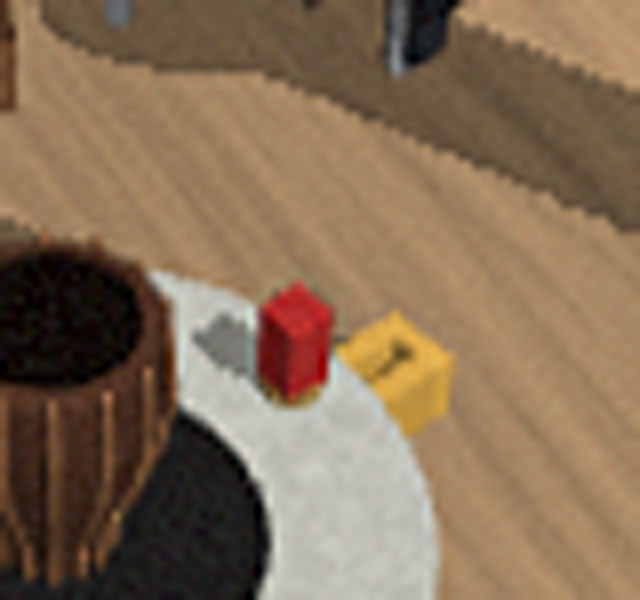

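View pics/c21.png

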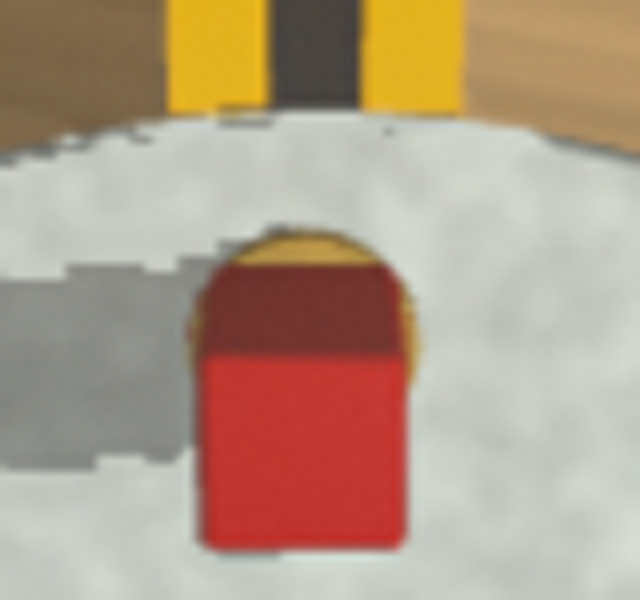

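```bash
python3 - <<'E'
from h import *
T,im,t=load("w20"); z=np.load("pics/w20.npz"); f=lambda q:np.array(q)/8.+[240-.44,175-.44]
tl=lambda X:((X-z["p"])@z["R"]*1e3).round(2)
for h in [.092,.094,.096]:
    X=wonz(T,[f((303,452)),f((200,500)),f((405,500)),f((303,355)),f((303,550))],h); print(h,tl(X[0]),"w",tl(X[2])[1]-tl(X[1])[1],"l",tl(X[3])[0]-tl(X[4])[0])
X=wonz(T,[f((190,340)),f((420,340)),f((305,230))],.0575); print(tl(X), tl((X[0]+X[1])/2))
print("slot",tl(wonz(T,[f((271,60)),f((362,60)),f((166,60)),f((466,60))],.032))[:,1])
d=np.abs(cv2.imread("pics/w18.png").astype(int)-im); print(hole_ang("wrist",im[:,:,::-1],T))
E
```

```text
0.092 [-23.38  -1.66 136.82] w 21.560000000000002 l 21.48
0.094 [-22.71  -1.65 134.82] w 21.4 l 21.33
0.096 [-22.05  -1.64 132.82] w 21.25 l 21.17
[[-21.2  -15.   171.31]
 [-21.19  11.74 171.33]
 [ -8.03  -1.62 171.34]] [-21.2   -1.63 171.32]
slot [ -5.91   5.22 -18.74  17.94]
(0.006544374841687685, 0.12262915053994546, 523)
```

>>> {"api": "jog_arm", "payload": {
  "deltas": [0,0,0,0,0,0,0,0,0,0,0,0,0,0,0,0,0,0,0,0,0,0,0,0,0,0,0,0,0,0,0,0,0,0,0,0,0,0,0,0,0,0,0,0,0,0,0,0,0,0,0,0,0,0,0,0,0,0,0,0,0,0,0]
}}

```text
time_s: 20.0
position: [0.4438, -0.0194, 0.2298]
tool_rot: [[-0.982, -0.191, 0.0], [-0.191, 0.982, -0.0], [-0.0, -0.0, -1.0]]
ft_force: [-0.8, 0.7, 0.4]
grip_width: 0.0426
```

```bash
python3 - <<'E'
from h import *
s,_=snap("side","s21"); print(s["time_s"],s["ft_force"].round(2))
a=cv2.imread("pics/s18.png").astype(int); b=cv2.imread("pics/s21.png").astype(int); d=abs(a-b).max(2)
print("disc+pin+vessel region max diff",d[168:250,240:355].max(), (d[168:250,240:355]>25).sum(), "whole",(d>25).sum())
a0=cv2.imread("pics/side0.png").astype(int); d=abs(a0-b).max(2); cv2.imwrite("pics/d.png",d.clip(0,255).astype(np.uint8))
E
```

```text
20.0 [-0.77  0.73  0.44]
disc+pin+vessel region max diff 11 0 whole 0
```

View pics/s21.png

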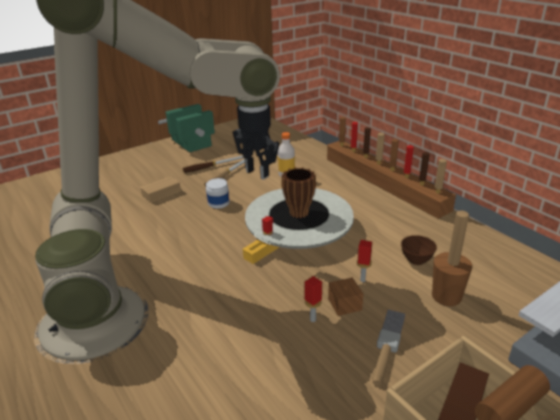

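The disc and pin have not moved for 0.85 s, and nothing else on the bench has shifted. The arm is clear, so I'm handing in.

```bash
python3 -c "
from rig import close_job
print(close_job())"
```

```text
the job is handed in; nothing more can be done
None
```

I handed in the job at about 20 s of the 61 s. By my checks the pin is home and released, and it alone holds the disc over the slot. No verdict was reported.

- **Steps:** I took the smallest red-handled pin out of its stand. I pressed its tip on the hole circle at the slot until the disc slowed from about 1 rad/s to about 0.2 rad/s. When the hole came round and caught the tip, I pushed the pin through into the slot, pressed the collar down on the disc, let go and backed away.
- **Pin at rest:** Pictures 0.85 s apart show no movement of the disc, pin or vessel. The pin leans by about 0.03 rad, and its collar looks flush on the disc. It sits about 1.3 mm off the slot's centre line, pushed towards the slot wall by the disc's drive.
- **Forces and surroundings:** The contact forces I read on the disc stayed at a few newtons; they are only sampled at the end of each move and in snapshots. The largest reading of all was about 8 N on the stand while closing the gripper. I saw no contact with the vessel, and the bystanders in the last side view look where they were.
- **Disagreements:** The scene and side cameras disagreed on the turntable's centre by about 20 mm, so I positioned from the wrist camera instead. With the pin home, the collar covers the hole's ring, so hole and pin alignment at the end is inferred from the pin and slot, not seen directly.

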